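Sort a stripped shaft's parts back into stock

TASK

The parts off a stripped idler shaft are piled on the bench: nut, flanged bush, ball bearing and, at the bottom, the sprocket. Take the pile apart and set each part down (do not drop it) in the empty front compartment of the blue stock drawer that holds the same kind of part at its back, lying flat on the drawer's floor the same way up as it stands now. Leave the spanner and the grease tin where they are.

Things in the scene. Friction and masses are not known exactly. Their poses are not given: they have to be found in the camera images.
- nut: Slotted hexagon steel nut, 30 across flats, 34.6 across corners, 22 high, six notches in its top, bore 20; about 85 g. Topmost of the stack, resting on the bush. Origin: centre of its underside, z up; flats face its x axis and every 60 degrees from it. Sizes in mm.
- bush: Flanged steel bush standing on its flange: flange 42 diameter x 5 thick, above it a tube of 30 diameter up to 25 total height, bore 25; about 60 g. Second from the top, flange resting on the bearing, the nut on its upper end; grip it by the tube. Origin: centre of the flange's underside, z up along its axis. Sizes in mm.
- bearing: Ball bearing lying flat: outside diameter 52, 15 thick, bore 25, ring of balls seen between two steel rings; about 130 g. Third from the top, resting on the sprocket's boss. Origin: centre of its underside, z up along its axis. Sizes in mm.
- sprocket: Steel chain sprocket lying flat, boss up: 18-tooth plate of 79 diameter x 8 thick, above it a round boss of 42 diameter up to 28 total height, bore 25; about 470 g. Bottom of the stack, standing on the bench; grip it by the boss. Origin: centre of its underside, z up along its axis. Sizes in mm.
- nut_tray: Fixed blue steel drawer, 203 (x) x 120 (y) x 28 high, walls 3. A divider parts the empty front compartment (110 x by 114 y inside, at the -x end, facing the robot within 8 deg; outer face x -58) from the stock behind it (x 58 to 142). Origin: underside, below the middle of the EMPTY compartment, whose floor is at z 3; z up. Stock: five slotted hexagon nuts (up to z = 25). Sizes in mm.
- bush_tray: Fixed blue steel drawer, 203 (x) x 120 (y) x 28 high, walls 3. A divider parts the empty front compartment (110 x by 114 y inside, at the -x end, facing the robot within 8 deg; outer face x -58) from the stock behind it (x 58 to 142). Origin: underside, below the middle of the EMPTY compartment, whose floor is at z 3; z up. Stock: three flanged bushes standing on their flanges (up to z = 28). Sizes in mm.
- bearing_tray: Fixed blue steel drawer, 203 (x) x 120 (y) x 28 high, walls 3. A divider parts the empty front compartment (110 x by 114 y inside, at the -x end, facing the robot within 8 deg; outer face x -58) from the stock behind it (x 58 to 142). Origin: underside, below the middle of the EMPTY compartment, whose floor is at z 3; z up. Stock: three ball bearings, one lying on another (up to z = 33). Sizes in mm.
- sprocket_tray: Fixed blue steel drawer, 203 (x) x 120 (y) x 28 high, walls 3. A divider parts the empty front compartment (110 x by 114 y inside, at the -x end, facing the robot within 8 deg; outer face x -58) from the stock behind it (x 58 to 142). Origin: underside, below the middle of the EMPTY compartment, whose floor is at z 3; z up. Stock: one chain sprocket lying boss up (up to z = 31). Sizes in mm.
- spanner: Loose steel combination spanner lying on the bench between the robot and the drawers, 190 long (its x), 38 wide, 8 high; bystander. Origin: its middle, underside. Sizes in mm.
- grease_tin: Loose grey round grease tin with a steel lid, 87 diameter, 72 high, between the robot and the drawers; bystander. Origin: centre of its underside. Sizes in mm.
Mind the look-alikes: they are no part of the job. What is shaped like the bush but yellow is not meant.

How it is judged:
By the outcome, as a careful person would: the job done as asked, in the order asked, and still so for the second after the job is handed in, with the robot touching nothing.
It also fails if it takes over 136 s, if anything falls off the work surface, if the arm or the gripper's body presses on something with over 40 N, if the wrist force passes 120 N, or if a joint passes its speed limit or range.

ROBOT

A 6-joint arm with a two-finger parallel gripper is mounted at the origin on the work surface. World frame = base frame: x ahead of the robot, y to its left, z up, the work surface at z = 0. Lengths are in m, angles in degrees, forces in N, time in s.
With the tool pointing down it reaches from about 0.35 to 0.875 m from the base axis. Payload 4.2 kg.
Tool frame: the origin (TCP) lies midway between the tips of the shut fingers; the grasp point (between the pads) lies 19 mm behind it; z points along the fingers, y is the direction in which the jaws open and shut (so a half turn about z gives the same grasp; the last joint's range is limited). The gripper opens to 87 mm and grips with 3 to 60 N. Pads are 19 mm wide; open, the fingers measure 117 mm over their backs; the gripper's body (75 mm by 190 mm) begins 51 mm behind the grasp point.
Start: joints at [86.265, 22.042, 0.453, 0, -68.411, -14.817], TCP at [0.199, 0.593, 0.223] pointing down, gripper open.
Joint ranges: [-179.83, 179.83], [-69.29, 118.12], [-61.27, 80.66], [-181.25, 117.63], [-171.15, -9.14], [-177.46, 177.46]. Speed limits (degrees/s): [159.86, 159.86, 180, 180, 180, 180].

INTERFACE

Orientations are given as a 3x3 rotation matrix whose columns are the frame's x, y, z axes.
In Python, from station import r gives the robot as it stands.
- The arm moves only by the tool carry_out, never from a script. Its argument "steps" is a list of rows, each a list of 2 entries, a list of its own where there are three numbers: the shift along the tool's x, y, z in cm, then the turn about the tool's z in degrees. In form: [[[x, y, z], twist], ...]. A call has 1 to 20 rows; each row is the pose to reach, as a shift and turn from the pose measured when the call began, along the tool's axes at that moment; what a row does not reach only later rows make up. A row lasts 1/10 s, in which the tool goes at most 50 mm and 8.59 degrees, less where a joint would pass 70% of its speed; a pose out of reach is approached as far as the arm can. A call with a gripper value outside its range is refused whole. "gripper" is the gripper's target within -1 to 1 (fully open at 1, half-way at 0, shut at -1), set as the call begins (left out, the last holds). The fingers move at their own pace and stop on an object; the grip force is fixed at half the most. Time passes only in rows, so rows that repeat a pose let the fingers close. It gives the time, the measured TCP pose, the force and the opening at its end, in the units of the state.
- r.sense(): the state, without advancing time (a new reading comes with each control period).
- r.capture(name): name is "scene" or "top" or "wrist"; returns the picture (420x560x3 uint8, red, green, blue); there is no depth.
- r.calibration(name): a dict with "camera_matrix" (3x3 intrinsics, pixels), "D" ([k1, k2, p1, p2, k3] as OpenCV has them; the pictures are not rectified), "world_from_camera" (4x4, takes a point from camera to world coordinates). Camera axes: x right, y up, looking along -z (the intrinsics and any distortion apply to the point x, -y, -z); pixel columns grow to the right and rows downward; lengths in m; the calibration is good to about 2 mm. A picture is of the moment at which its call begins: read the wrist's pose just before it. calibration takes no time and is no camera call; for the wrist camera it gives the pose at the moment of the call.
- r.finish_job(): hands the job in, once; it reports no verdict.
Trained networks look in the newest picture that a camera, given by its name, has taken for a name from the list of things; names that differ only in an ending like _2 or _b are one class to them, and where a whole thing is asked for, a point or a joint stands for the part that bears it (a point fixed in the world has none). Each returns a list of dicts, best first, with "confidence" (0 to 1); they miss things now and then, are a little off and sometimes report something else, mostly with a low value. They report only what shows in the picture. A call takes as long as a camera call. They do not tell look-alikes from the thing itself.
- r.cut_out(camera, target): "pixels" (420x560 bool, what is visible of it).
- r.place_of(camera, target): "centre" ([x, y, z] in m, in world coordinates, good to about 4 mm: a listed point, or the origin of a listed thing).
The state is a dict: "time_s": time; "joints": joint angles; "joint_velocities": joint speeds; "effort": joint torques, N m; "tcp_pos": TCP position; "ee_rot": TCP orientation; "wrist_force": force on the tool from outside, world axes, zero at the start; "moment": the same for the moment, N m; "gripper_width": opening from 0.0 (shut) to 1.0 (fully open).
Only numpy, scipy, OpenCV 4.12 (cv2) and the standard library are available. Lean on these libraries where they do the work, as an engineer would, in place of code of your own. Each camera call takes 0.05 s, during which the arm holds its last target. There are 200 camera calls.

## Working session

There is one attempt and no reset: what is moved stays moved. The work goes in short steps, Python scripts to look and compute and a tool call to move; the robot and the scene stay as the last step left them, time stands still between calls to the robot, and variables do not carry over. Pictures are saved under pics/ and viewed, about 12 in all and at most 16, crops included, and the job is handed in when it is done.

Besides the shell and the picture viewer there is one more tool, called by a JSON object that holds its "api" and its "payload", one argument or row to a line. carry_out: Moves the arm, as the interface text tells. Its arguments: {"type":"object","properties":{"steps":{"type":"array","items":{"type":"array"}},"gripper":{"type":"number"}},"required":["steps"]}

```bash
mkdir -p pics; ls; cat > h.py <<'E'
import numpy as np, cv2
from station import r
def save(img,n,s=1.0):
    cv2.imwrite(f'pics/{n}.png', cv2.resize(img[...,::-1],None,fx=s,fy=s,interpolation=cv2.INTER_CUBIC))
def proj(cam,P):
    c=r.calibration(cam); T=np.linalg.inv(np.array(c['world_from_camera'])); P=np.atleast_2d(P)
    p=P@T[:3,:3].T+T[:3,3]; p=p*[1,-1,-1]
    return cv2.projectPoints(p,np.zeros(3),np.zeros(3),np.array(c['camera_matrix']),np.array(c['D']))[0][:,0]
def ray(cam,uv,c=None):
    c=c or r.calibration(cam); T=np.array(c['world_from_camera'])
    q=cv2.undistortPoints(np.array(uv,float).reshape(-1,1,2),np.array(c['camera_matrix']),np.array(c['D']))[:,0]
    d=np.c_[q[:,0],-q[:,1],-np.ones(len(q))]@T[:3,:3].T
    return T[:3,3],d
def onz(cam,uv,z,c=None):
    o,d=ray(cam,uv,c); return o+d*((z-o[2])/d[:,2])[:,None]
E
python3 - <<'E'
from h import *
s=r.sense(); print(s['tcp_pos'],s['ee_rot'],s['time_s'],s['gripper_width'])
im={}
for c in ['scene','top','wrist']:
    im[c]=r.capture(c); save(im[c],c+'0',1.4)
    k=r.calibration(c); print(c,np.round(k['camera_matrix'],0).tolist(),np.round(k['D'],3),np.round(k['world_from_camera'],3).tolist())
for n in ['nut','bush','bearing','sprocket','nut_tray','bush_tray','bearing_tray','sprocket_tray','spanner','grease_tin']:
    for c in ['scene','top']:
        print(n,c,[(np.round(d['centre'],3).tolist(),round(d['confidence'],2),proj(c,d['centre'])[0].round().tolist()) for d in r.place_of(c,n)][:4])
E
```

```text
pics
[0.19864572 0.59195501 0.22145765] [[ 9.47975318e-01 -3.18343231e-01 -6.19561123e-04]
 [-3.18343824e-01 -9.47972995e-01 -2.10017079e-03]
 [ 8.12479415e-05  2.18814353e-03 -9.99997603e-01]] 0.0 0.9992629229503542
scene [[393.0, 0.0, 279.0], [0.0, 393.0, 206.0], [0.0, 0.0, 1.0]] [-0.063  0.     0.     0.     0.   ] [[0.377, -0.642, 0.667, 1.157], [0.926, 0.254, -0.279, -0.286], [0.01, 0.723, 0.69, 0.729], [0.0, 0.0, 0.0, 1.0]]
top [[399.0, 0.0, 278.0], [0.0, 399.0, 202.0], [0.0, 0.0, 1.0]] [0.041 0.    0.    0.    0.   ] [[-0.097, 0.973, -0.208, 0.256], [-0.995, -0.093, 0.027, 0.011], [0.007, 0.21, 0.978, 1.193], [0.0, 0.0, 0.0, 1.0]]
wrist [[346.0, 0.0, 285.0], [0.0, 346.0, 215.0], [0.0, 0.0, 1.0]] [-0.067  0.     0.     0.     0.   ] [[-0.318, 0.903, 0.288, 0.277], [-0.948, -0.303, -0.096, 0.565], [0.001, -0.303, 0.953, 0.385], [0.0, 0.0, 0.0, 1.0]]
nut scene [([0.538, 0.01, 0.066], 0.72, [293.0, 210.0])]
nut top [([0.515, 0.193, -0.002], 0.74, [208.0, 207.0]), ([0.542, 0.014, 0.067], 0.46, [265.0, 188.0])]
bush scene [([0.674, 0.06, -0.004], 0.84, [335.0, 263.0]), ([0.538, 0.00
[... 930 characters left out ...]
ay scene [([0.557, -0.186, 0.001], 0.55, [220.0, 255.0])]
bearing_tray top [([0.551, -0.193, 0.004], 0.76, [332.0, 184.0]), ([0.54, 0.011, 0.069], 0.29, [266.0, 188.0]), ([0.335, 0.206, -0.002], 0.29, [207.0, 267.0])]
sprocket_tray scene [([0.515, 0.194, 0.001], 0.91, [351.0, 204.0])]
sprocket_tray top [([0.517, 0.191, -0.003], 0.65, [208.0, 207.0])]
spanner scene [([0.371, -0.111, -0.001], 0.58, [228.0, 199.0]), ([0.538, 0.012, 0.069], 0.54, [294.0, 208.0]), ([0.56, -0.192, -0.001], 0.39, [218.0, 257.0])]
spanner top [([0.372, -0.115, -0.003], 0.6, [313.0, 244.0])]
grease_tin scene [([0.334, 0.21, 0.004], 0.95, [326.0, 163.0])]
grease_tin top [([0.336, 0.208, -0.006], 0.91, [206.0, 267.0])]
```

View pics/scene0.png

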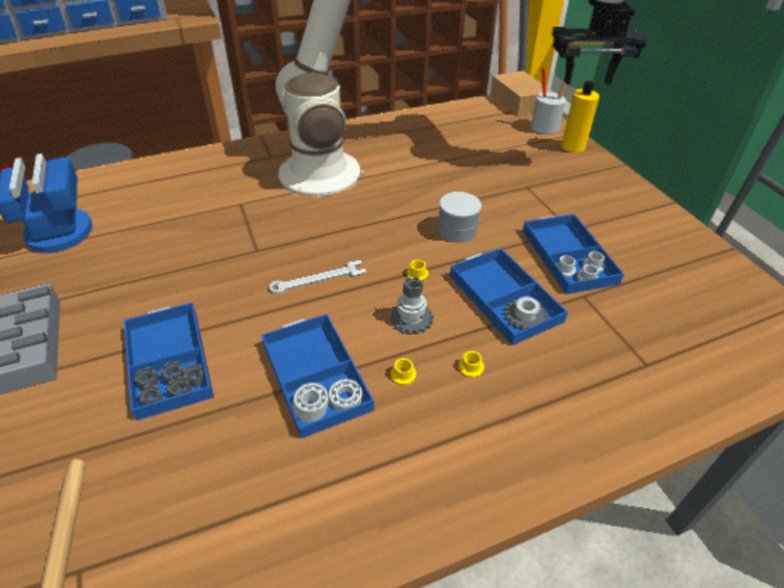

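View pics/top0.png

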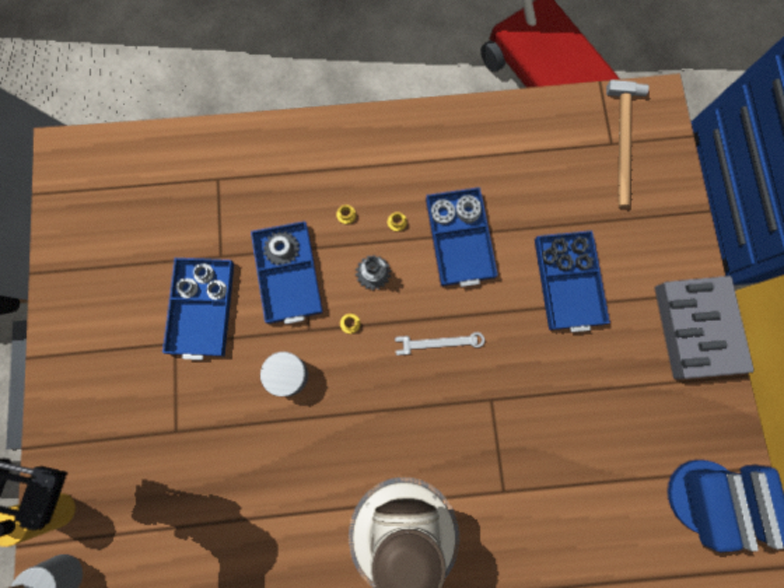

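The scene shows the stack at about (412,300) in the enlarged picture, with the nut, bearing, sprocket and bush trays at (165,360), (318,375), (505,295) and (570,255). Three yellow decoys stand near the stack. The networks agree with this. Next I move above the stack.

{"api": "carry_out", "payload": {
  "steps": [
    [[4,3.5,0],0],
    [[8,7,0],0],
    [[12,10.5,0],0],
    [[16,14,0],0],
    [[20,17.5,0],0],
    [[24,21,0],0],
    [[28,24.5,0],0],
    [[32,28,0],0],
    [[36,31.5,0],0],
    [[40,35,0],0],
    [[44,38.5,0],0],
    [[48,42,0],0],
    [[50.5,44.2,0],0],
    [[50.5,44.2,0],0],
    [[50.5,44.2,0],0],
    [[50.5,44.2,0],0]
  ]
}}

```text
time_s: 2.75
tcp_pos: [0.5368, 0.0126, 0.2223]
ee_rot: [[0.948, -0.319, -0.001], [-0.319, -0.948, 0.0], [-0.001, 0.0, -1.0]]
wrist_force: [-0.1, -0.9, -1.0]
gripper_width: 0.998
```

```bash
cat >> h.py <<'E'
def est(cam,names,n=3):
    for k in names: print(k,cam,[(np.round(d['centre'],4).tolist(),round(d['confidence'],2)) for d in r.place_of(cam,k)][:n])
E
python3 - <<'E'
from h import *
s=r.sense(); print(s['joints'],s['tcp_pos'],s['ee_rot'].tolist() if hasattr(s['ee_rot'],'tolist') else s['ee_rot'],s['time_s'])
im=r.capture('wrist'); save(im,'w1',1.4); est('wrist',['nut','bush','bearing','sprocket'])
np.save('w1.npy',im); c=r.calibration('wrist'); import pickle; pickle.dump(c,open('w1.pkl','wb'))
E
```

```text
[ 1.86456841e+01  1.34943313e+01 -1.19290660e+01 -1.78804234e-02
 -6.46046546e+01  5.27402550e+01] [0.53675877 0.01255515 0.2223174 ] [[0.9476472007844593, -0.31931876849280455, -0.0005540158998126738], [-0.31931875748153166, -0.9476473599864843, 0.0001105942924827769], [-0.0005603265381259936, 7.210329705916154e-05, -0.9999998404176298]] 2.75
nut wrist [([0.5356, 0.0109, 0.0679], 0.57)]
bush wrist [([0.5362, 0.0081, 0.0369], 0.82), ([0.6486, -0.0514, 0.0029], 0.8), ([0.6759, 0.0584, -0.0019], 0.61)]
bearing wrist [([0.5299, 0.0117, 0.028], 0.97)]
sprocket wrist [([0.5407, 0.012, -0.0033], 0.93)]
```

View pics/w1.png

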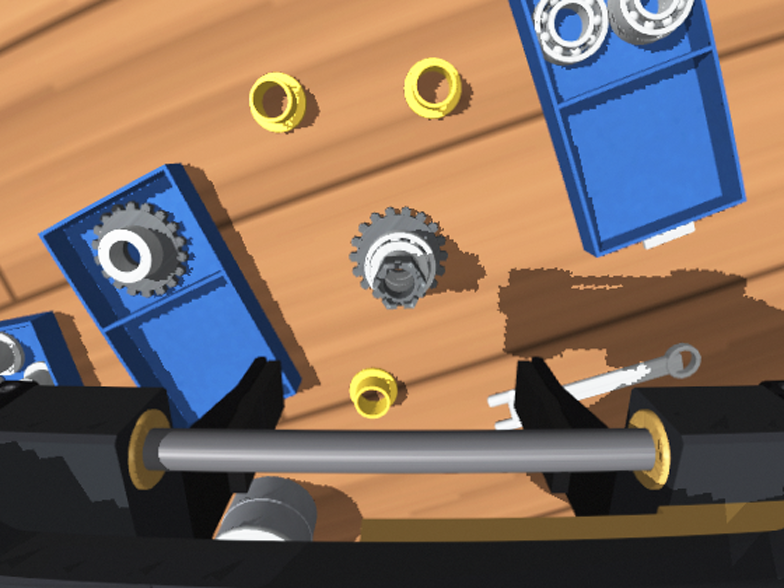

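The wrist view shows the stack at about (402,265) in the enlarged picture: nut on top, white bearing, and grey sprocket teeth. I fit the nut's pose and yaw to the masks.

```bash
cat >> h.py <<'E'
from scipy.optimize import minimize
def hexa(x,y,z,yaw,R=.0173,h=.022):
    a=np.radians(yaw+30+60*np.arange(6)); q=np.c_[x+R*np.cos(a),y+R*np.sin(a)]
    return np.r_[np.c_[q,np.full(6,z)],np.c_[q,np.full(6,z+h)]]
def cyl(x,y,z,rad,h,n=40):
    a=np.linspace(0,2*np.pi,n,endpoint=False); q=np.c_[x+rad*np.cos(a),y+rad*np.sin(a)]
    return np.r_[np.c_[q,np.full(n,z)],np.c_[q,np.full(n,z+h)]]
def hull_mask(cam,P,S=4):
    hl=cv2.convexHull(proj(cam,P).astype(np.float32))[:,0]
    m=np.zeros((420*S,560*S),np.uint8); cv2.fillConvexPoly(m,np.round((hl+.5)*S-.5).astype(np.int32),1)
    return cv2.resize(m.astype(np.float32),(560,420),interpolation=cv2.INTER_AREA)
E
python3 - <<'E'
from h import *
M={}
for c in ['wrist','top','scene']:
    if c!='wrist': r.capture(c)
    for d in r.cut_out(c,'nut'):
        m=d['pixels']; ys,xs=np.nonzero(m); e=proj(c,[.537,.011,.08])[0]
        print(c,d['confidence'],m.sum(),xs.mean(),ys.mean(),e)
        if np.hypot(xs.mean()-e[0],ys.mean()-e[1])<12 and c not in M: M[c]=m
for cams in [['wrist'],list(M)]:
    res=[]
    for y0 in range(-30,30,10):
        f=lambda p: sum(np.abs(hull_mask(c,hexa(p[0],p[1],p[2],p[3]*1000))-M[c]).sum()/M[c].sum() for c in cams)
        o=minimize(f,[.537,.011,.068,y0/1000],method='Nelder-Mead',options=dict(initial_simplex=np.array([.537,.011,.068,y0/1000])+np.vstack([np.zeros(4),np.diag([.004,.004,.004,.008])]),maxiter=150))
        res.append((o.fun,o.x.round(4).tolist()))
    print(cams,sorted(res)[:4])
im=np.load('w1.npy'); 
def draw(yaw):
    k=8; x0,y0=245,140; cr=cv2.resize(im[y0:y0+75,x0:x0+90],None,fx=k,fy=k,interpolation=cv2.INTER_CUBIC)
    p=((proj('wrist',hexa(*best[:3],yaw))-[x0,y0]+.5)*k).astype(int)
    cv2.polylines(cr,[p[6:]],True,(255,0,0),1); cv2.polylines(cr,[p[:6]],True,(0,255,0),1); return cr
best=sorted(res)[0][1]; save(draw(best[3]*1000),'nutfit')
E
```

```text
wrist 0.71 971 284.39958805355303 201.34088568486098 [286.39308048 199.32348806]
top 0.38 79 265.54430379746833 188.37974683544303 [265.8866418  188.29502628]
top 0.15 616 217.86201298701297 193.9805194805195 [265.8866418  188.29502628]
scene 0.62 176 294.3693181818182 205.0681818181818 [293.88758616 204.81118287]
scene 0.59 493 226.74847870182555 197.86409736308318 [293.88758616 204.81118287]
['wrist'] [(np.float64(0.270211122554068), [0.5375, 0.0123, 0.0718, -0.0147]), (np.float64(0.27690525231719876), [0.5366, 0.0125, 0.0693, -0.0167]), (np.float64(0.27722708547888775), [0.5369, 0.0126, 0.07, -0.0141]), (np.float64(0.27928681771369723), [0.5392, 0.0115, 0.0785, -0.0151])]
['wrist', 'top', 'scene'] [(np.float64(0.8738002502299126), [0.5366, 0.0126, 0.0679, -0.0157]), (np.float64(0.8748553741397536), [0.5359, 0.0123, 0.0666, -0.0219]), (np.float64(0.8770148320645677), [0.5365, 0.0121, 0.0675, -0.0167]), (np.float64(0.882900587476994), [0.5363, 0.012, 0.0673, 0.0374])]
```

View pics/nutfit.png

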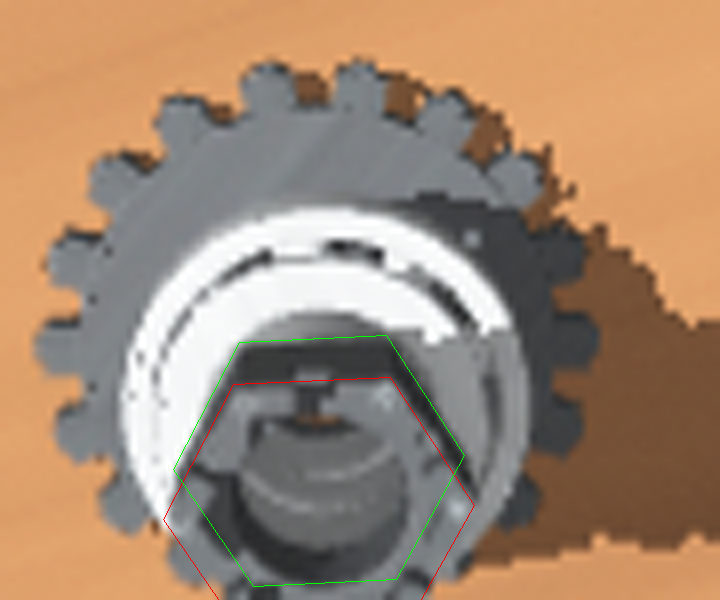

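The hexagon fit matches well: nut at (0.5366, 0.0126), z 0.068, flats at about 44°. I turn the jaw and descend on it.

{"api": "carry_out", "payload": {
  "steps": [
    [[0,0,3],7],
    [[0,0,6],14],
    [[0,0,9],21],
    [[0,0,11],27],
    [[0,0,13],27],
    [[0,0,14.5],27],
    [[0,0,15.1],27],
    [[0,0,15.1],27],
    [[0,0,15.1],27]
  ]
}}

```text
time_s: 4.15
tcp_pos: [0.5375, 0.0134, 0.0724]
ee_rot: [[0.701, -0.713, 0.002], [-0.713, -0.701, 0.0], [0.001, -0.001, -1.0]]
wrist_force: [-0.7, -0.2, 0.1]
gripper_width: 1.001
```

{"api": "carry_out", "payload": {
  "steps": [
    [[0,0,0],0],
    [[0,0,0],0],
    [[0,0,0],0],
    [[0,0,0],0],
    [[0,0,0],0],
    [[0,0,0],0],
    [[0,0,0],0],
    [[0,0,0],0],
    [[0,0,0],0],
    [[0,0,0],0]
  ],
  "gripper": -1
}}

```text
time_s: 5.15
tcp_pos: [0.5374, 0.0133, 0.0723]
ee_rot: [[0.701, -0.713, 0.001], [-0.713, -0.701, 0.0], [0.001, -0.001, -1.0]]
wrist_force: [0.5, 0.2, -0.3]
gripper_width: 0.347
```

{"api": "carry_out", "payload": {
  "steps": [
    [[0,0,-2],0],
    [[0,0,-5],0],
    [[0,0,-8],0],
    [[2.3,3.7,-8],0],
    [[4.6,7.4,-8],0],
    [[6.9,11.2,-8],0],
    [[9.2,14.9,-8],0],
    [[11.5,18.6,-8],0],
    [[13.8,22.3,-8],0],
    [[16.1,26,-8],0],
    [[18.5,29.8,-8],0],
    [[20.8,33.5,-8],0],
    [[23.1,37.2,-8],0],
    [[23.1,37.2,-8],0],
    [[23.1,37.2,-8],0],
    [[23.1,37.2,-8],0]
  ]
}}

```text
time_s: 6.75
tcp_pos: [0.434, -0.4113, 0.1518]
ee_rot: [[0.701, -0.713, 0.001], [-0.713, -0.701, 0.001], [-0.0, -0.001, -1.0]]
wrist_force: [0.5, -0.3, -1.4]
gripper_width: 0.342
```

```bash
python3 - <<'E'
from h import *
s=r.sense(); print(s['tcp_pos'],s['gripper_width'],s['joints'][5])
im=r.capture('wrist'); save(im,'w2',1.2); est('wrist',['nut','nut_tray'])
r.capture('top'); est('top',['nut','bush','bearing'])
r.capture('scene'); est('scene',['nut','bush','bearing'])
E
```

```text
[ 0.43395316 -0.41129191  0.15182315] 0.3415057608832809 72.5756861684161
nut wrist [([0.4317, -0.4108, 0.1446], 0.59)]
nut_tray wrist [([0.435, -0.4153, -0.0022], 0.96)]
nut top [([0.4367, -0.4113, 0.1478], 0.45)]
bush top [([0.6732, 0.0588, -0.0007], 0.68), ([0.4273, 0.0727, 0.0002], 0.64), ([0.5328, 0.0129, 0.047], 0.53)]
bearing top [([0.5354, 0.0104, 0.0279], 0.45)]
nut scene [([0.4342, -0.4101, 0.1486], 0.61)]
bush scene [([0.6777, 0.0607, -0.0016], 0.74), ([0.4301, 0.0739, 0.0008], 0.72), ([0.5374, 0.0074, 0.0427], 0.56)]
bearing scene [([0.5379, 0.0123, 0.0276], 0.59)]
```

View pics/w2.png

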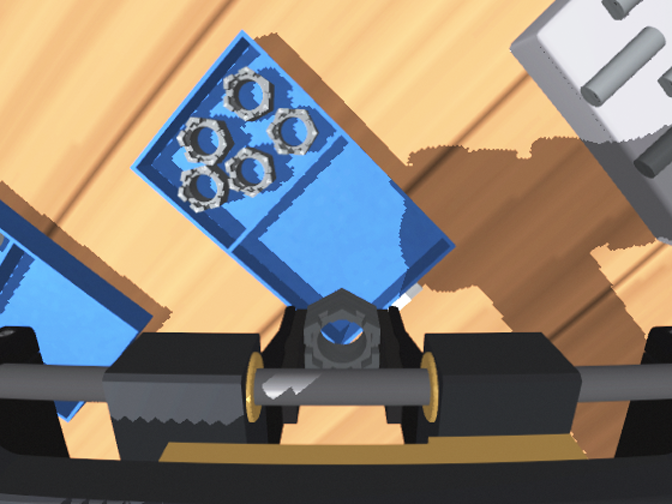

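The nut is held upright and sits above the empty compartment. I lower it slowly.

{"api": "carry_out", "payload": {
  "steps": [
    [[0,0.2,3.5],0],
    [[0,0.2,7],0],
    [[0,0.2,10],0],
    [[0,0.2,12],0],
    [[0,0.2,13],0],
    [[0,0.2,13.6],0],
    [[0,0.2,14],0],
    [[0,0.2,14.2],0],
    [[0,0.2,14.3],0],
    [[0,0.2,14.3],0],
    [[0,0.2,14.3],0]
  ]
}}

```text
time_s: 8.4
tcp_pos: [0.4332, -0.4136, 0.0098]
ee_rot: [[0.701, -0.713, 0.002], [-0.713, -0.701, -0.0], [0.002, -0.001, -1.0]]
wrist_force: [-0.6, 0.9, -0.9]
gripper_width: 0.34
```

{"api": "carry_out", "payload": {
  "steps": [
    [[0,0,0.05],0],
    [[0,0,0.1],0],
    [[0,0,0.15],0],
    [[0,0,0.15],0],
    [[0,0,0.15],0]
  ]
}}

```text
time_s: 8.9
tcp_pos: [0.4331, -0.4136, 0.0082]
ee_rot: [[0.701, -0.713, 0.002], [-0.713, -0.701, -0.0], [0.002, -0.001, -1.0]]
wrist_force: [0.3, 1.4, -0.6]
gripper_width: 0.341
```

{"api": "carry_out", "payload": {
  "steps": [
    [[0,0,0.05],0],
    [[0,0,0.1],0],
    [[0,0,0.1],0],
    [[0,0,0.1],0]
  ]
}}

```text
time_s: 9.3
tcp_pos: [0.4332, -0.4136, 0.0074]
ee_rot: [[0.701, -0.713, 0.002], [-0.713, -0.701, -0.0], [0.002, -0.001, -1.0]]
wrist_force: [0.8, 0.9, 0.6]
gripper_width: 0.346
```

{"api": "carry_out", "payload": {
  "steps": [
    [[0,0,0.05],0],
    [[0,0,0.1],0],
    [[0,0,0.1],0],
    [[0,0,0.1],0]
  ]
}}

```text
time_s: 9.7
tcp_pos: [0.4332, -0.4136, 0.0073]
ee_rot: [[0.702, -0.713, 0.002], [-0.713, -0.702, -0.001], [0.002, -0.001, -1.0]]
wrist_force: [-1.4, 2.8, 5.9]
gripper_width: 0.34
```

{"api": "carry_out", "payload": {
  "steps": [
    [[0,0,0],0],
    [[0,0,0],0],
    [[0,0,0],0],
    [[0,0,0],0],
    [[0,0,-0.3],0],
    [[0,0,-1],0],
    [[0,0,-3],0],
    [[0,0,-7],0],
    [[0,0,-11],0],
    [[0,0,-15],0],
    [[0,0,-15],0],
    [[0,0,-15],0]
  ],
  "gripper": 0.2
}}

```text
time_s: 10.9
tcp_pos: [0.4333, -0.4137, 0.1592]
ee_rot: [[0.701, -0.713, 0.006], [-0.713, -0.701, -0.002], [0.005, -0.002, -1.0]]
wrist_force: [-0.2, 1.2, -0.3]
gripper_width: 0.598
```

```bash
python3 - <<'E'
from h import *
s=r.sense(); print(s['tcp_pos'],s['gripper_width'])
im=r.capture('wrist'); save(im,'w3',1.2); est('wrist',['nut','nut_tray'])
for c in ['top','scene']: r.capture(c); est(c,['nut','bush'])
E
```

```text
[ 0.43328409 -0.41365377  0.15915596] 0.5978731112720169
nut wrist [([0.4326, -0.4151, 0.0003], 0.98)]
nut_tray wrist [([0.4359, -0.4108, 0.0014], 0.9)]
nut top []
bush top [([0.6576, -0.049, -0.0035], 0.63), ([0.4263, 0.0733, -0.0006], 0.59), ([0.5338, 0.0136, 0.0437], 0.41)]
nut scene [([0.4333, -0.4143, 0.0038], 0.55)]
bush scene [([0.6769, 0.0599, -0.0004], 0.81), ([0.5407, 0.01, 0.0397], 0.76), ([0.4533, 0.39, 0.0015], 0.69)]
```

{"api": "carry_out", "payload": {
  "steps": [
    [[-2.3,-3.8,0],0],
    [[-4.6,-7.6,-1],0],
    [[-7,-11.3,-2],0],
    [[-9.3,-15,-3],0],
    [[-11.6,-18.8,-4],0],
    [[-13.9,-22.5,-4],0],
    [[-16.2,-26.3,-4],0],
    [[-18.6,-30,-4],0],
    [[-20.9,-33.8,-4],0],
    [[-23.2,-37.4,-4],0],
    [[-23.2,-37.4,-4],0],
    [[-23.2,-37.4,-4],0],
    [[-23.2,-37.4,-4],0]
  ],
  "gripper": 1
}}

```text
time_s: 12.65
tcp_pos: [0.536, 0.0137, 0.1964]
ee_rot: [[0.701, -0.713, 0.0], [-0.713, -0.701, -0.0], [0.001, 0.0, -1.0]]
wrist_force: [-0.2, -1.1, -0.5]
gripper_width: 0.998
```

```bash
cat >> h.py <<'E'
def fit(cams,name,model,p0,near):
    "fit xyz of a shape (convex silhouette) to the networks' masks"
    M={}
    for c in cams:
        r.capture(c); e=proj(c,near)[0]
        for d in r.cut_out(c,name):
            m=d['pixels']; ys,xs=np.nonzero(m)
            if np.hypot(xs.mean()-e[0],ys.mean()-e[1])<15 and c not in M: M[c]=m
    for cc in [[c] for c in M]+[list(M)]:
        f=lambda p: sum(np.abs(hull_mask(c,model(*p))-M[c]).sum()/M[c].sum() for c in cc)
        o=minimize(f,p0,method='Nelder-Mead',options=dict(initial_simplex=np.array(p0)+np.vstack([np.zeros(3),np.eye(3)*.004]),maxiter=150))
        print(name,cc,round(o.fun,2),o.x.round(4).tolist())
E
python3 - <<'E'
from h import *
s=r.sense(); print(s['tcp_pos'],s['ee_rot'])
im=r.capture('wrist'); save(im,'w4',1.2); est('wrist',['bush','bearing','sprocket'])
fit(['wrist'],'bush',lambda x,y,z:np.r_[cyl(x,y,z,.021,.005),cyl(x,y,z,.015,.025)],[.537,.0115,.043],[.537,.0115,.055])
fit(['wrist'],'sprocket',lambda x,y,z:cyl(x,y,z,.0385,.008),[.537,.0115,.0],[.537,.0115,.01])
E
```

```text
[0.53598552 0.01374347 0.19644826] [[ 7.01203894e-01 -7.12960707e-01  3.58846992e-04]
 [-7.12960590e-01 -7.01203985e-01 -4.09432679e-04]
 [ 5.43534353e-04  3.12520260e-05 -9.99999852e-01]]
bush wrist [([0.6474, -0.0522, -0.0017], 0.96), ([0.6737, 0.06, -0.001], 0.86), ([0.5357, 0.0129, 0.0408], 0.82)]
bearing wrist [([0.5365, 0.0094, 0.0224], 0.65)]
sprocket wrist [([0.5572, -0.1886, 0.0005], 0.17)]
bush ['wrist'] 0.34 [0.5356, 0.0128, 0.0404]
bush ['wrist'] 0.34 [0.5356, 0.0128, 0.0404]
sprocket ['wrist'] 0.86 [0.4726, 0.1008, -0.9151]
sprocket ['wrist'] 0.86 [0.4726, 0.1008, -0.9151]
```

View pics/w3.png

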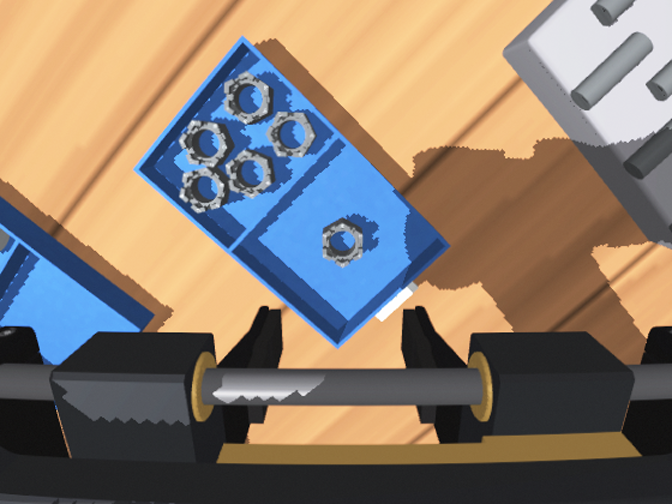

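View pics/w4.png

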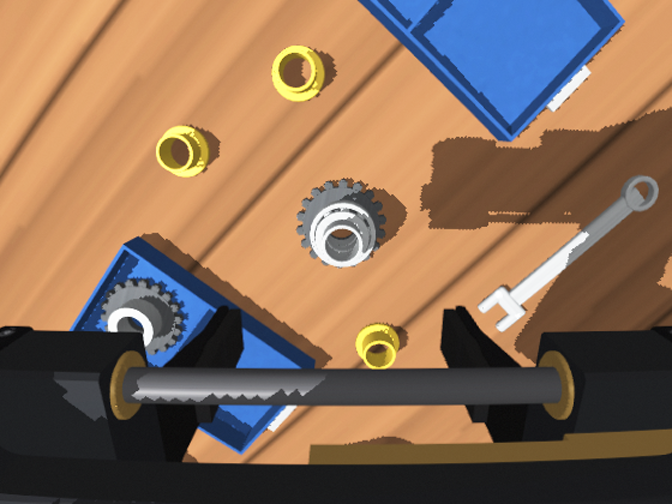

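The nut lies flat in its compartment at (343,242). The rest of the stack is intact at (342,230). Next is the bush.

{"api": "carry_out", "payload": {
  "steps": [
    [[0.1,0.05,3.5],0],
    [[0.1,0.05,7],0],
    [[0.1,0.05,10],0],
    [[0.1,0.05,12],0],
    [[0.1,0.05,13.3],0],
    [[0.1,0.05,14],0],
    [[0.1,0.05,14.4],0],
    [[0.1,0.05,14.55],0],
    [[0.1,0.05,14.55],0],
    [[0.1,0.05,14.55],0]
  ]
}}

```text
time_s: 14.05
tcp_pos: [0.5373, 0.0129, 0.052]
ee_rot: [[0.701, -0.713, 0.003], [-0.713, -0.701, 0.0], [0.002, -0.002, -1.0]]
wrist_force: [0.7, 0.4, -0.4]
gripper_width: 1.003
```

{"api": "carry_out", "payload": {
  "steps": [
    [[0,0,0],0],
    [[0,0,0],0],
    [[0,0,0],0],
    [[0,0,0],0],
    [[0,0,0],0],
    [[0,0,0],0],
    [[0,0,0],0],
    [[0,0,0],0],
    [[0,0,0],0],
    [[0,0,0],0]
  ],
  "gripper": -1
}}

```text
time_s: 15.05
tcp_pos: [0.5373, 0.0129, 0.052]
ee_rot: [[0.701, -0.713, 0.003], [-0.713, -0.701, 0.0], [0.002, -0.002, -1.0]]
wrist_force: [1.6, -0.2, -0.3]
gripper_width: 0.332
```

{"api": "carry_out", "payload": {
  "steps": [
    [[0,0,-2],0],
    [[0,0,-5],0],
    [[0,0,-8],0],
    [[-3.3,-2.1,-9],0],
    [[-6.6,-4.2,-9],0],
    [[-9.9,-6.2,-9],0],
    [[-13.2,-8.3,-9],0],
    [[-16.5,-10.4,-9],0],
    [[-19.7,-12.4,-9],0],
    [[-23,-14.5,-9],0],
    [[-26.3,-16.6,-9],0],
    [[-29.6,-18.7,-9],0],
    [[-32.9,-20.7,-9],0],
    [[-32.9,-20.7,-9],0],
    [[-32.9,-20.7,-9],0],
    [[-32.9,-20.7,-9],0]
  ]
}}

```text
time_s: 16.65
tcp_pos: [0.4539, 0.3916, 0.1415]
ee_rot: [[0.701, -0.714, 0.002], [-0.714, -0.701, -0.001], [0.002, -0.001, -1.0]]
wrist_force: [-0.3, 0.3, -0.2]
gripper_width: 0.334
```

```bash
python3 - <<'E'
from h import *
s=r.sense(); print(s['tcp_pos'],s['gripper_width'])
im=r.capture('wrist'); save(im,'w5',1.2); est('wrist',['bush','bush_tray'],4)
for c in ['top','scene']: r.capture(c); est(c,['bush','bearing'],6)
E
```

```text
[0.45388434 0.39157494 0.14150158] 0.33391345778254616
bush wrist [([0.4505, 0.3902, 0.1285], 0.74)]
bush_tray wrist [([0.455, 0.3895, 0.0014], 0.8)]
bush top [([0.4289, 0.0704, -0.0028], 0.54), ([0.6736, 0.0575, -0.0004], 0.49), ([0.6559, -0.0498, -0.0039], 0.4)]
bearing top [([0.5351, 0.0103, 0.0283], 0.55)]
bush scene [([0.6765, 0.0629, -0.0], 0.55), ([0.4305, 0.0702, 0.0007], 0.54), ([0.6483, -0.056, 0.0039], 0.54), ([0.4526, 0.3882, 0.1323], 0.45)]
bearing scene [([0.5432, 0.0117, 0.0261], 0.75)]
```

View pics/w5.png

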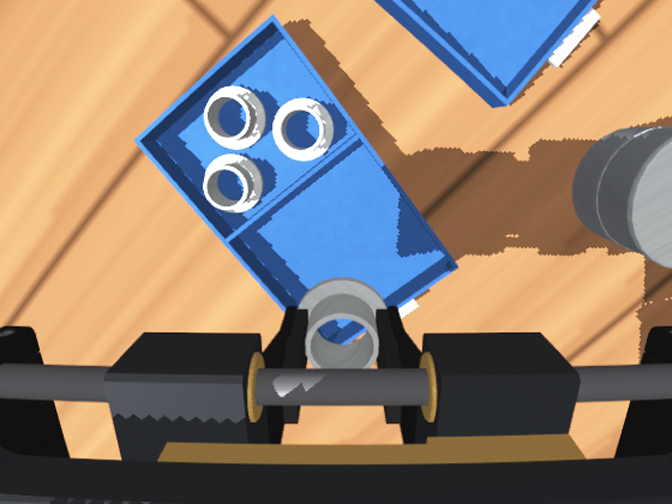

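The bush is held upright above its compartment. I lower it.

{"api": "carry_out", "payload": {
  "steps": [
    [[0,0,3.5],0],
    [[0,0,7],0],
    [[0,0,9.5],0],
    [[0,0,11],0],
    [[0,0,12],0],
    [[0,0,12.5],0],
    [[0,0,12.75],0],
    [[0,0,12.85],0],
    [[0,0,12.85],0],
    [[0,0,12.85],0]
  ]
}}

```text
time_s: 18.1
tcp_pos: [0.4548, 0.3927, 0.0142]
ee_rot: [[0.701, -0.713, 0.004], [-0.713, -0.701, 0.002], [0.001, -0.004, -1.0]]
wrist_force: [0.5, -0.8, -1.1]
gripper_width: 0.335
```

{"api": "carry_out", "payload": {
  "steps": [
    [[0,0,0.04],0],
    [[0,0,0.08],0],
    [[0,0,0.1],0],
    [[0,0,0.1],0],
    [[0,0,0.1],0]
  ]
}}

```text
time_s: 18.6
tcp_pos: [0.4548, 0.3927, 0.0132]
ee_rot: [[0.701, -0.713, 0.004], [-0.713, -0.701, 0.001], [0.001, -0.004, -1.0]]
wrist_force: [0.0, 0.2, -0.7]
gripper_width: 0.333
```

{"api": "carry_out", "payload": {
  "steps": [
    [[0,0,0.05],0],
    [[0,0,0.1],0],
    [[0,0,0.1],0],
    [[0,0,0.1],0],
    [[0,0,0.1],0]
  ]
}}

```text
time_s: 19.1
tcp_pos: [0.4548, 0.3927, 0.0122]
ee_rot: [[0.701, -0.713, 0.004], [-0.713, -0.701, 0.001], [0.001, -0.004, -1.0]]
wrist_force: [0.2, -0.6, -0.5]
gripper_width: 0.338
```

{"api": "carry_out", "payload": {
  "steps": [
    [[0,0,0.04],0],
    [[0,0,0.07],0],
    [[0,0,0.07],0],
    [[0,0,0.07],0]
  ]
}}

```text
time_s: 19.5
tcp_pos: [0.4549, 0.3928, 0.012]
ee_rot: [[0.701, -0.713, 0.004], [-0.713, -0.701, 0.002], [0.001, -0.004, -1.0]]
wrist_force: [-0.8, -1.8, 4.8]
gripper_width: 0.334
```

{"api": "carry_out", "payload": {
  "steps": [
    [[0,0,0],0],
    [[0,0,0],0],
    [[0,0,0],0],
    [[0,0,0],0],
    [[0,0,-0.3],0],
    [[0,0,-1],0],
    [[0,0,-3],0],
    [[0,0,-7],0],
    [[0,0,-11],0],
    [[0,0,-15],0],
    [[0,0,-15],0],
    [[0,0,-15],0]
  ],
  "gripper": 0.2
}}

```text
time_s: 20.7
tcp_pos: [0.4545, 0.393, 0.1638]
ee_rot: [[0.701, -0.713, 0.006], [-0.713, -0.701, 0.005], [0.0, -0.007, -1.0]]
wrist_force: [0.1, -0.7, -0.7]
gripper_width: 0.603
```

```bash
python3 - <<'E'
from h import *
im=r.capture('wrist'); save(im,'w6',1.2); est('wrist',['bush'],6)
E
```

```text
bush wrist [([0.4553, 0.3923, -0.0008], 0.63)]
```

{"api": "carry_out", "payload": {
  "steps": [
    [[3.3,2.1,0],0],
    [[6.6,4.2,0],0],
    [[9.9,6.3,0],0],
    [[13.2,8.4,-1],0],
    [[16.5,10.5,-2],0],
    [[19.8,12.6,-3],0],
    [[23,14.6,-3],0],
    [[26.3,16.7,-3],0],
    [[29.6,18.8,-3],0],
    [[32.9,20.9,-3],0],
    [[32.9,20.9,-3],0],
    [[32.9,20.9,-3],0],
    [[32.9,20.9,-3],0]
  ],
  "gripper": 1
}}

```text
time_s: 22.1
tcp_pos: [0.5346, 0.0111, 0.1903]
ee_rot: [[0.701, -0.713, 0.001], [-0.713, -0.701, 0.0], [0.0, -0.001, -1.0]]
wrist_force: [0.4, -0.5, -0.2]
gripper_width: 0.996
```

```bash
python3 - <<'E'
from h import *
s=r.sense(); print(s['tcp_pos'],s['gripper_width'])
im=r.capture('wrist'); save(im,'w7',1.2); est('wrist',['bearing','sprocket'])
for c in ['top','scene']: r.capture(c); est(c,['bush','bearing','sprocket'],6)
fit(['wrist','top','scene'],'bearing',lambda x,y,z:cyl(x,y,z,.026,.015),[.537,.0115,.028],[.537,.0115,.035])
E
python3 - <<'E'
import cv2,numpy as np
a=cv2.imread('pics/w6.png')[0:420]; b=cv2.imread('pics/w7.png')[:420]
cv2.imwrite('pics/w67.png',cv2.resize(np.vstack([a,b]),None,fx=.7,fy=.7,interpolation=cv2.INTER_AREA))
E
```

```text
[0.53458599 0.01110326 0.19032619] 0.995634230852997
bearing wrist [([0.5328, 0.0128, 0.0265], 0.78)]
sprocket wrist [([0.5412, 0.0108, -0.0013], 0.6)]
bush top [([0.4286, 0.0725, -0.0029], 0.69), ([0.4535, 0.3921, 0.0064], 0.61), ([0.6531, -0.0515, -0.0019], 0.61)]
bearing top [([0.5369, 0.012, 0.0289], 0.43)]
sprocket top [([0.5381, 0.0148, -0.0022], 0.6)]
bush scene [([0.6464, -0.0555, 0.0014], 0.72), ([0.6733, 0.0571, -0.0034], 0.71), ([0.4295, 0.0723, 0.0002], 0.52), ([0.456, 0.3891, 0.0007], 0.42)]
bearing scene []
sprocket scene [([0.5383, 0.0115, 0.0002], 0.77), ([0.4345, -0.4122, 0.0046], 0.6)]
bearing ['wrist'] 0.25 [0.5358, 0.0112, 0.0262]
bearing ['top'] 0.72 [0.6693, 0.0205, -0.5631]
bearing ['scene'] 0.1 [0.5373, 0.0122, 0.0287]
bearing ['wrist', 'top', 'scene'] 1.48 [0.5356, 0.0116, 0.0268]
```

View pics/w67.png

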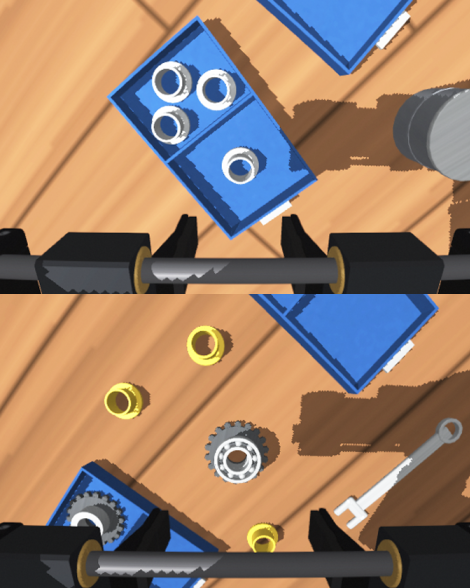

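The bush stands in its compartment, and the bearing is now on top of the stack. Gripping the bearing.

{"api": "carry_out", "payload": {
  "steps": [
    [[0.1,-0.2,3.5],0],
    [[0.1,-0.2,7],0],
    [[0.1,-0.2,10],0],
    [[0.1,-0.2,12.5],0],
    [[0.1,-0.2,14.3],0],
    [[0.1,-0.2,15.3],0],
    [[0.1,-0.2,15.8],0],
    [[0.1,-0.2,16],0],
    [[0.1,-0.2,16],0],
    [[0.1,-0.2,16],0]
  ]
}}

```text
time_s: 23.95
tcp_pos: [0.5382, 0.0116, 0.0321]
ee_rot: [[0.701, -0.713, 0.004], [-0.713, -0.701, 0.001], [0.002, -0.004, -1.0]]
wrist_force: [0.7, -0.2, 0.3]
gripper_width: 1.003
```

{"api": "carry_out", "payload": {
  "steps": [
    [[0,0,0],0],
    [[0,0,0],0],
    [[0,0,0],0],
    [[0,0,0],0],
    [[0,0,0],0],
    [[0,0,0],0],
    [[0,0,0],0],
    [[0,0,0],0],
    [[0,0,0],0]
  ],
  "gripper": -1
}}

```text
time_s: 24.85
tcp_pos: [0.5381, 0.0115, 0.0321]
ee_rot: [[0.701, -0.713, 0.004], [-0.713, -0.701, 0.001], [0.002, -0.004, -1.0]]
wrist_force: [-0.5, -0.1, 1.3]
gripper_width: 0.584
```

{"api": "carry_out", "payload": {
  "steps": [
    [[0,0,-2],0],
    [[0,0,-5],0],
    [[0,0,-8],0],
    [[2.6,2.2,-10],0],
    [[5.2,4.3,-10],0],
    [[7.8,6.5,-10],0],
    [[10.3,8.6,-10],0],
    [[12.9,10.8,-10],0],
    [[15.4,13,-10],0],
    [[15.4,13,-10],0],
    [[15.4,13,-10],0],
    [[15.4,13,-10],0]
  ]
}}

```text
time_s: 26.05
tcp_pos: [0.5526, -0.1888, 0.1316]
ee_rot: [[0.701, -0.713, 0.003], [-0.713, -0.701, 0.001], [0.001, -0.003, -1.0]]
wrist_force: [0.0, 0.3, -1.7]
gripper_width: 0.586
```

```bash
python3 - <<'E'
from h import *
s=r.sense(); print(s['tcp_pos'],s['gripper_width'])
im=r.capture('wrist'); save(im,'w8',1.2); est('wrist',['bearing','bearing_tray'])
for c in ['top','scene']: r.capture(c); est(c,['bearing','sprocket','bearing_tray'],6)
E
```

```text
[ 0.55260299 -0.18882925  0.13162597] 0.5861770782147183
bearing wrist [([0.5462, -0.1904, 0.1252], 0.58)]
bearing_tray wrist []
bearing top [([0.5486, -0.1916, 0.1286], 0.63)]
sprocket top [([0.5364, 0.0149, 0.0031], 0.6)]
bearing_tray top [([0.5541, -0.1893, 0.0019], 0.79), ([0.5498, -0.1904, 0.1277], 0.52)]
bearing scene [([0.553, -0.1876, 0.1303], 0.86), ([0.3333, 0.2107, 0.0047], 0.54)]
sprocket scene [([0.5356, 0.0097, -0.0002], 0.63)]
bearing_tray scene [([0.5585, -0.1878, -0.0001], 0.66)]
```

View pics/w8.png

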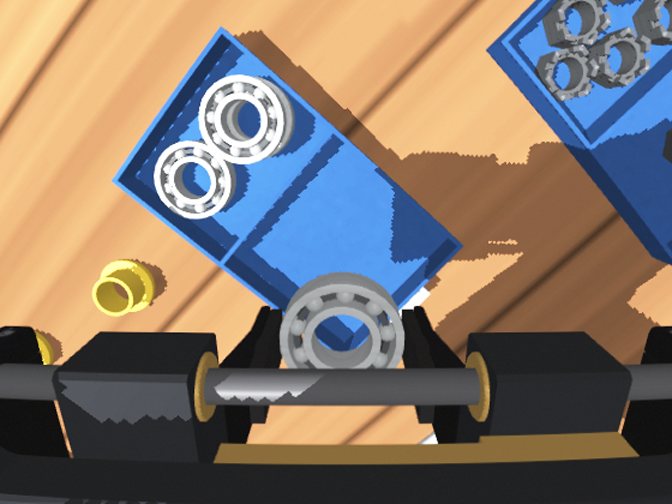

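{"api": "carry_out", "payload": {
  "steps": [
    [[0.1,-0.1,3.5],0],
    [[0.1,-0.1,7],0],
    [[0.1,-0.1,9.5],0],
    [[0.1,-0.1,11],0],
    [[0.1,-0.1,11.7],0],
    [[0.1,-0.1,12.1],0],
    [[0.1,-0.1,12.25],0],
    [[0.1,-0.1,12.25],0],
    [[0.1,-0.1,12.25],0]
  ]
}}

```text
time_s: 27.5
tcp_pos: [0.5554, -0.1894, 0.0104]
ee_rot: [[0.701, -0.713, 0.006], [-0.713, -0.701, 0.001], [0.004, -0.005, -1.0]]
wrist_force: [-0.2, 0.4, -1.1]
gripper_width: 0.587
```

{"api": "carry_out", "payload": {
  "steps": [
    [[0,0,0.05],0],
    [[0,0,0.1],0],
    [[0,0,0.15],0],
    [[0,0,0.15],0],
    [[0,0,0.15],0]
  ]
}}

```text
time_s: 28.0
tcp_pos: [0.5555, -0.1894, 0.009]
ee_rot: [[0.701, -0.713, 0.006], [-0.713, -0.701, 0.001], [0.004, -0.005, -1.0]]
wrist_force: [-0.3, -0.1, -2.1]
gripper_width: 0.59
```

{"api": "carry_out", "payload": {
  "steps": [
    [[0,0,0.05],0],
    [[0,0,0.1],0],
    [[0,0,0.15],0],
    [[0,0,0.15],0],
    [[0,0,0.15],0]
  ]
}}

```text
time_s: 28.5
tcp_pos: [0.5554, -0.1894, 0.0074]
ee_rot: [[0.701, -0.713, 0.006], [-0.713, -0.701, 0.001], [0.004, -0.005, -1.0]]
wrist_force: [-0.5, 0.3, -1.5]
gripper_width: 0.586
```

{"api": "carry_out", "payload": {
  "steps": [
    [[0,0,0.04],0],
    [[0,0,0.08],0],
    [[0,0,0.08],0],
    [[0,0,0.08],0]
  ]
}}

```text
time_s: 28.9
tcp_pos: [0.5555, -0.1894, 0.0071]
ee_rot: [[0.701, -0.713, 0.006], [-0.713, -0.701, 0.001], [0.004, -0.005, -1.0]]
wrist_force: [-0.7, 1.3, 4.3]
gripper_width: 0.591
```

{"api": "carry_out", "payload": {
  "steps": [
    [[0,0,0],0],
    [[0,0,0],0],
    [[0,0,0],0],
    [[0,0,0],0],
    [[0,0,-0.3],0],
    [[0,0,-1],0],
    [[0,0,-3],0],
    [[0,0,-7],0],
    [[0,0,-11],0],
    [[0,0,-14],0],
    [[0,0,-14],0],
    [[0,0,-14],0]
  ],
  "gripper": 0.5
}}

```text
time_s: 30.1
tcp_pos: [0.5549, -0.1893, 0.1483]
ee_rot: [[0.701, -0.713, 0.008], [-0.713, -0.701, 0.001], [0.005, -0.007, -1.0]]
wrist_force: [-0.1, -0.1, -0.4]
gripper_width: 0.751
```

```bash
python3 - <<'E'
from h import *
im=r.capture('wrist'); save(im,'w9',1.2); est('wrist',['bearing'],6)
E
```

```text
bearing wrist [([0.5535, -0.1922, 0.0031], 0.57)]
```

{"api": "carry_out", "payload": {
  "steps": [
    [[-2.6,-2.1,-1],0],
    [[-5.2,-4.3,-2],0],
    [[-7.8,-6.4,-3],0],
    [[-10.4,-8.5,-4],0],
    [[-13,-10.7,-4],0],
    [[-15.6,-12.8,-4],0],
    [[-15.6,-12.8,-4],0],
    [[-15.6,-12.8,-4],0],
    [[-15.6,-12.8,-4],0]
  ],
  "gripper": 1
}}

```text
time_s: 31.1
tcp_pos: [0.5352, 0.0111, 0.1854]
ee_rot: [[0.7, -0.714, 0.002], [-0.714, -0.7, 0.0], [0.001, -0.002, -1.0]]
wrist_force: [-0.7, -0.2, 0.1]
gripper_width: 1.001
```

```bash
python3 - <<'E'
from h import *
s=r.sense(); print(s['tcp_pos'],s['gripper_width'])
im=r.capture('wrist'); save(im,'w10',1.2); est('wrist',['sprocket','sprocket_tray'])
for c in ['top','scene']: r.capture(c); est(c,['sprocket','sprocket_tray','bearing'],6)
fit(['wrist','top','scene'],'sprocket',lambda x,y,z:np.r_[cyl(x,y,z,.0385,.008),cyl(x,y,z,.021,.028)],[.537,.0115,.0],[.537,.0115,.01])
a=cv2.imread('pics/w9.png')[:420]; b=cv2.imread('pics/w10.png')[:420]
cv2.imwrite('pics/w910.png',cv2.resize(np.vstack([a,b]),None,fx=.7,fy=.7,interpolation=cv2.INTER_AREA))
E
```

```text
[0.53518503 0.01106341 0.18539197] 1.0012462000100095
sprocket wrist [([0.5413, 0.0151, -0.0026], 0.84)]
sprocket_tray wrist [([0.5145, 0.1934, -0.0016], 0.75)]
sprocket top [([0.5358, 0.0156, 0.0002], 0.85)]
sprocket_tray top [([0.514, 0.1914, -0.0035], 0.85)]
bearing top [([0.5542, -0.1899, 0.003], 0.58)]
sprocket scene [([0.5393, 0.0109, 0.002], 0.82), ([0.5584, -0.1887, -0.0], 0.49)]
sprocket_tray scene [([0.5139, 0.1947, 0.0018], 0.78), ([0.5588, -0.1848, -0.0018], 0.65)]
bearing scene [([0.5568, -0.1876, 0.0047], 0.83)]
sprocket ['wrist'] 0.19 [0.5355, 0.0141, -0.0082]
sprocket ['top'] 0.41 [0.6083, 0.0238, -0.3334]
sprocket ['scene'] 0.06 [0.5366, 0.0151, -0.0006]
sprocket ['wrist', 'top', 'scene'] 1.01 [0.5352, 0.0144, -0.0027]
```

View pics/w910.png

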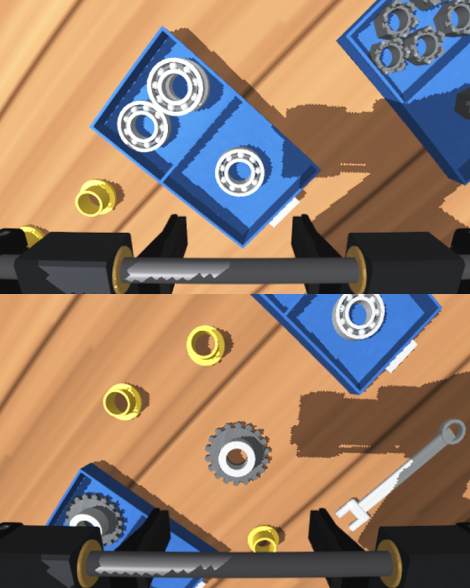

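The bearing lies flat in its tray, and only the sprocket is left. Gripping the boss.

{"api": "carry_out", "payload": {
  "steps": [
    [[0,-0.2,3.5],0],
    [[0,-0.3,7],0],
    [[0,-0.3,10.5],0],
    [[0,-0.3,13.5],0],
    [[0,-0.3,15.5],0],
    [[0,-0.3,16.6],0],
    [[0,-0.3,17.2],0],
    [[0,-0.3,17.4],0],
    [[0,-0.3,17.5],0],
    [[0,-0.3,17.5],0],
    [[0,-0.3,17.5],0]
  ]
}}

```text
time_s: 33.05
tcp_pos: [0.539, 0.0142, 0.0122]
ee_rot: [[0.701, -0.713, 0.006], [-0.713, -0.701, 0.002], [0.003, -0.005, -1.0]]
wrist_force: [-0.7, 0.3, -0.1]
gripper_width: 1.0
```

{"api": "carry_out", "payload": {
  "steps": [
    [[0,0,0],0],
    [[0,0,0],0],
    [[0,0,0],0],
    [[0,0,0],0],
    [[0,0,0],0],
    [[0,0,0],0],
    [[0,0,0],0],
    [[0,0,0],0],
    [[0,0,0],0]
  ],
  "gripper": -1
}}

```text
time_s: 33.95
tcp_pos: [0.5383, 0.0138, 0.0121]
ee_rot: [[0.701, -0.713, 0.004], [-0.713, -0.701, 0.001], [0.002, -0.004, -1.0]]
wrist_force: [-2.0, -0.5, 2.1]
gripper_width: 0.473
```

{"api": "carry_out", "payload": {
  "steps": [
    [[0,0,-1],0],
    [[0,0,-3],0],
    [[0,0,-6],0],
    [[0,0,-9],0],
    [[-2.4,-1.8,-10],0],
    [[-4.8,-3.6,-10],0],
    [[-7.2,-5.4,-10],0],
    [[-9.6,-7.3,-10],0],
    [[-12,-9.1,-10],0],
    [[-14.4,-10.9,-10],0],
    [[-14.4,-10.9,-10],0],
    [[-14.4,-10.9,-10],0],
    [[-14.4,-10.9,-10],0]
  ]
}}

```text
time_s: 35.25
tcp_pos: [0.5142, 0.1921, 0.1118]
ee_rot: [[0.7, -0.714, 0.003], [-0.714, -0.7, 0.001], [0.002, -0.003, -1.0]]
wrist_force: [-0.6, -1.0, -4.2]
gripper_width: 0.47
```

```bash
python3 - <<'E'
from h import *
s=r.sense(); print(s['tcp_pos'],s['gripper_width'])
im=r.capture('wrist'); save(im,'w11',1.2); est('wrist',['sprocket','sprocket_tray'])
for c in ['top','scene']: r.capture(c); est(c,['sprocket','sprocket_tray'],6)
E
```

```text
[0.51417132 0.19214635 0.11176412] 0.4699216663834197
sprocket wrist [([0.5146, 0.1906, 0.1009], 0.73)]
sprocket_tray wrist [([0.5147, 0.1933, -0.0011], 0.91)]
sprocket top [([0.5154, 0.1936, 0.0965], 0.57)]
sprocket_tray top [([0.5168, 0.191, -0.0019], 0.95)]
sprocket scene [([0.5148, 0.1925, 0.1029], 0.74)]
sprocket_tray scene [([0.5104, 0.1917, 0.0006], 0.81)]
```

View pics/w11.png

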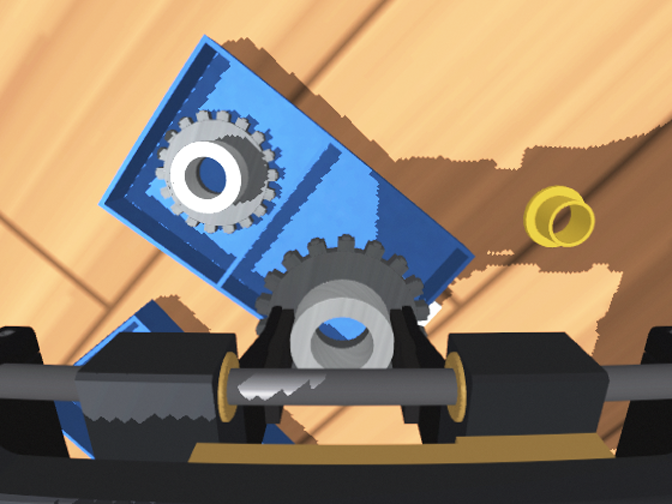

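The sprocket is held level above its compartment. I lower it.

{"api": "carry_out", "payload": {
  "steps": [
    [[0,0,3],0],
    [[0,0,5.5],0],
    [[0,0,7.5],0],
    [[0,0,8.6],0],
    [[0,0,9.1],0],
    [[0,0,9.4],0],
    [[0,0,9.5],0],
    [[0,0,9.5],0],
    [[0,0,9.5],0]
  ]
}}

```text
time_s: 36.6
tcp_pos: [0.5156, 0.193, 0.0179]
ee_rot: [[0.701, -0.713, 0.006], [-0.713, -0.701, 0.002], [0.003, -0.005, -1.0]]
wrist_force: [-0.4, -0.3, -4.9]
gripper_width: 0.473
```

{"api": "carry_out", "payload": {
  "steps": [
    [[0,0,0.05],0],
    [[0,0,0.1],0],
    [[0,0,0.15],0],
    [[0,0,0.15],0],
    [[0,0,0.15],0]
  ]
}}

```text
time_s: 37.1
tcp_pos: [0.5156, 0.193, 0.0164]
ee_rot: [[0.701, -0.713, 0.006], [-0.713, -0.701, 0.002], [0.003, -0.005, -1.0]]
wrist_force: [0.1, -0.2, -5.3]
gripper_width: 0.472
```

{"api": "carry_out", "payload": {
  "steps": [
    [[0,0,0.05],0],
    [[0,0,0.1],0],
    [[0,0,0.13],0],
    [[0,0,0.13],0],
    [[0,0,0.13],0]
  ]
}}

```text
time_s: 37.6
tcp_pos: [0.5156, 0.193, 0.0152]
ee_rot: [[0.701, -0.713, 0.005], [-0.713, -0.701, 0.002], [0.003, -0.005, -1.0]]
wrist_force: [-1.4, 0.1, -4.5]
gripper_width: 0.473
```

{"api": "carry_out", "payload": {
  "steps": [
    [[0,0,0.04],0],
    [[0,0,0.08],0],
    [[0,0,0.08],0],
    [[0,0,0.08],0]
  ]
}}

```text
time_s: 38.0
tcp_pos: [0.5156, 0.193, 0.015]
ee_rot: [[0.701, -0.713, 0.006], [-0.713, -0.701, 0.002], [0.003, -0.005, -1.0]]
wrist_force: [-4.1, 1.4, 5.3]
gripper_width: 0.477
```

Contact. I release, rise and check everything.

{"api": "carry_out", "payload": {
  "steps": [
    [[0,0,0],0],
    [[0,0,0],0],
    [[0,0,0],0],
    [[0,0,0],0],
    [[0,0,-0.3],0],
    [[0,0,-1],0],
    [[0,0,-3],0],
    [[0,0,-7],0],
    [[0,0,-11],0],
    [[0,0,-15],0],
    [[0,0,-17],0],
    [[0,0,-17],0],
    [[0,0,-17],0]
  ],
  "gripper": 0.35
}}

```text
time_s: 39.3
tcp_pos: [0.5143, 0.1926, 0.1854]
ee_rot: [[0.701, -0.713, 0.006], [-0.713, -0.701, 0.003], [0.002, -0.006, -1.0]]
wrist_force: [-0.2, 0.1, 0.2]
gripper_width: 0.676
```

```bash
python3 - <<'E'
from h import *
s=r.sense(); print(s['tcp_pos'],s['wrist_force'])
im={}
for c in ['wrist','scene','top']:
    im[c]=r.capture(c); est(c,['sprocket','nut','bush','bearing','spanner','grease_tin'],4)
a=im['wrist'][:330]; b=im['scene'][120:320,60:480]
b=cv2.resize(b,None,fx=560/420,fy=560/420,interpolation=cv2.INTER_CUBIC)
save(np.vstack([a,b]),'final',.99)
E
```

```text
[0.51432057 0.19260979 0.18543301] [-0.22871189  0.10692408  0.17611403]
sprocket wrist [([0.5183, 0.1933, 0.0025], 0.68)]
nut wrist [([0.5174, 0.192, 0.0044], 0.25)]
bush wrist [([0.4348, 0.0705, 0.0006], 0.95), ([0.4531, 0.3912, -0.0021], 0.75), ([0.5153, 0.1969, -0.0031], 0.42)]
bearing wrist []
spanner wrist []
grease_tin wrist [([0.3357, 0.2106, -0.0021], 0.57)]
sprocket scene [([0.5154, 0.1913, 0.0052], 0.73)]
nut scene [([0.4313, -0.4131, 0.0011], 0.57)]
bush scene [([0.6737, 0.0584, -0.0042], 0.69), ([0.4575, 0.3899, 0.0001], 0.59), ([0.4304, 0.074, -0.0017], 0.47)]
bearing scene [([0.5561, -0.1873, 0.003], 0.59)]
spanner scene [([0.3705, -0.1109, 0.0001], 0.6)]
grease_tin scene [([0.3321, 0.2104, 0.0052], 0.87)]
sprocket top [([0.5143, 0.1973, -0.001], 0.37)]
nut top [([0.4363, -0.4148, 0.0021], 0.55)]
bush top [([0.6524, -0.0519, -0.0001], 0.69), ([0.4521, 0.3906, 0.0044], 0.63), ([0.4266, 0.0724, -0.002], 0.51), ([0.6744, 0.0614, 0.0002], 0.45)]
bearing top []
spanner top [([0.3752, -0.1151, -0.0033], 0.63), ([0.5136, 0.1938, -0.0022], 0.4)]
grease_tin top [([0.3341, 0.2068, -0.0022], 0.84)]
```

View pics/final.png

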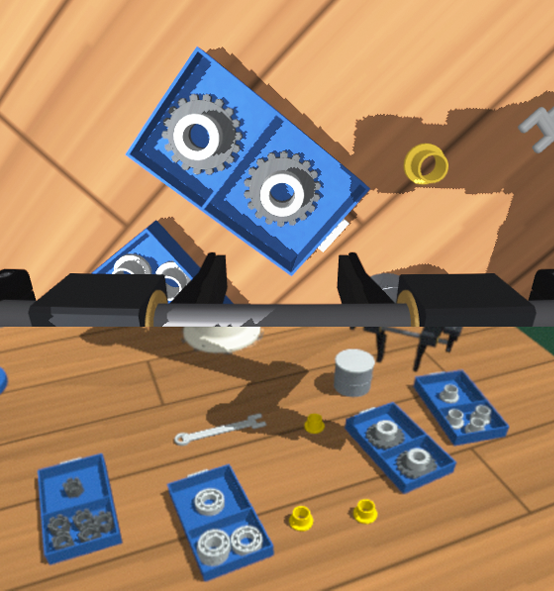

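All four parts lie in the right front compartments: sprocket at (283,190) in the wrist view, and nut (73,487), bearing (209,500) and bush (450,393) in the scene view. The spanner and tin haven't moved.

```bash
python3 -c "
from station import r
print(r.finish_job())"
```

```text
the job is handed in; nothing more can be done
None
```

The pile is apart and the job is handed in at about 39.5 s on the robot's clock. I moved the nut, bush, bearing and sprocket in that order. Each was lowered until the wrist force showed contact with the drawer floor (4–6 N), then released.

**Last checks:**
- The final pictures show each part flat, right way up and near the middle of the empty compartment of its own drawer.
- The networks place each part within about 5 mm of its compartment's centre.
- The spanner, grease tin and yellow bushes were found where they stood before, within measuring noise.
- The wrist force was near zero after the last release, with the gripper clear of everything.

**What disagreed:** a few network reports did not hold against the picture. In the last pictures, the top camera missed the placed bearing, and there were low-confidence "nut", "bush" and "spanner" reports at the sprocket. When locating the bearing and sprocket for gripping, the top-camera silhouette fits also failed, so I used the other views.

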